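# Shut the plywood tool case past its catches

### The arm

A 6-joint arm with a two-finger parallel gripper is mounted at the origin on the work surface. World frame = base frame: x ahead of the robot, y to its left, z up, the work surface at z = 0. Lengths are in m, angles in rad, forces in N, time in s.
With the tool pointing down it reaches from about 0.35 to 0.85 m from the base axis. Payload 8.1 kg.
Tool frame: the origin (TCP) lies at the centre of the arm's flange, where the gripper is bolted on; the fingertips stand 186 mm ahead of it and the grasp point (between the pads) lies 167 mm ahead of it; z points along the fingers, y is the line along which they close (so a half turn about z gives the same grasp; the last joint's range is limited). The gripper opens to 93 mm and grips with 3 to 60 N. Pads are 15 mm wide; open, the fingers measure 128 mm over their backs; the gripper's body (75 mm by 188 mm) begins 65 mm behind the grasp point.
Start: joints at [1.03, 0.13, 1.488, -0, 1.523, -0.085], TCP at [0.264, 0.539, 0.405] pointing down, gripper open.
Joint ranges: [-2.96, 2.96], [-0.89, 2.26], [0.02, 2.5], [-1.34, 4.48], [0, 2.73], [-2.66, 2.66]. Speed limits (rad/s): [2.39, 2.39, 2.79, 3.14, 3.14, 3.14].

### API

Orientations are given as a rotation vector (axis times angle).
In Python, from plant import robot gives the robot as it stands.
- The arm moves only by the tool apply_moves, never from a script. Its argument "series" is a list of rows, each a list of 2 entries, a list of its own where there are three numbers: the shift along the tool's x, y, z in mm, then the turn, a rotation vector about the tool's x, y, z in rad. A call has 1 to 12 rows; each row shifts and turns the commanded pose from where the row before left it, along the tool's axes as they then stand; what a row does not reach is not made up. A row lasts 1/12 s, in which the tool goes at most 41.7 mm and 7.16 degrees, less where a joint would pass 70% of its speed; a pose out of reach is approached as far as the arm can. A call is refused whole if a number of a shift passes 41.7 or a number of a turn 0.125, either way. A call with a gripper value outside its range is refused whole. "claw" is the opening, from 0 (shut) to 1 (fully open), set as the call begins (left out, the last holds). The fingers move at their own pace and stop on an object; "newtons" is the grip in N (left out, the last holds). Time passes only in rows, so rows that do not move let the fingers close. It gives the time, the measured TCP pose, the force, the opening and the grip force at its end, in the units of the state.
- robot.read_state(): the state, without advancing time (a new reading comes with each control period).
- robot.read_camera(name): name is "side" or "top"; returns (picture, depth): 384x512x3 uint8, blue, green, red; 384x512 float32, m along the optical axis (not along the pixel's ray), 0 where there is no reading.
- robot.calibration(name): a dict with "fx", "fy", "cx", "cy" (pixels), "extrinsics" (4x4, takes a point from world to camera coordinates). Camera axes: x right, y down, z forward; pixel columns grow to the right and rows downward; lengths in m; the calibration is good to about 2 mm. A picture is of the moment at which its call begins. calibration takes no time and is no camera call.
- robot.close_job(): hands the job in; it is judged then, once.
The state is a dict: "t": time; "q": joint angles; "dq": joint speeds; "joint_torque": joint torques, N m; "tool_pos": TCP position; "orientation": TCP orientation; "force": force on the tool from outside, world axes, zero at the start; "wrist_torque": the same for the moment, N m; "opening": finger opening in m; "gripper_force": force on a finger pad.
Only numpy, scipy, OpenCV 4.12 (cv2) and the standard library are available. Lean on these libraries where they do the work, as an engineer would, in place of code of your own. Each camera call takes 0.05 s, during which the arm holds its last target. There are 200 camera calls.

### The job

Please close up the plywood tool case. Get the rasp that sticks out over its end wall fully down inside, draw the looped spring clip sideways out of the stud on the front of the case and lay it flat inside the loose steel tray, then swing the lid over and press it down at the front until its catches snap and it is fully home. Leave everything else on the bench as it stands.

Things in the scene. Friction and masses are not known exactly. Their poses are not given: they have to be found in the camera images.
- case: Open plywood case fixed to the bench, 280 mm wide (y), 165 deep (x), rim 75 mm above the bench, walls 12, inner floor at 10. Origin: centre of its underside; x from the front wall to the hinge side, y to its left end seen from the robot. A batten 39 mm deep runs along the outside of the front wall, its top at rim level. The bay behind the front wall (case x -58 to 7 mm, y -128 to 128) is free for the rasp.
- stud (a point): Middle of the stud's foot at rim level. Steel stud 19 mm square on the batten, 18 mm high, with a 10 mm hole along the case's y whose floor is at rim level. Around it (y -25 to 25 mm) the batten is let in 5.5 mm for the lid's eye plate.
- lid (a joint): Lid angle, rad: 0 shut, 1.57 upright, above that leaning back. Plywood 165 x 280 x 12 mm, 0.42 kg; it stays where it is left, moving it takes 1 to 6 N at the front edge. Under it two strikers meet sprung roller catches at 0.1 rad; pressing past them takes 10 to 16 N at the front edge, then it snaps to 0 and is held. Shut, its top is 87 mm above the bench. It starts 1.35 to 1.7 rad open.
- hinge (a point): Middle of the lid's hinge axis (along the case's y), at rim level, on the lid's underside: case x 82.5 mm.
- lid_front (a point): Middle of the lid's front (free) edge, on the outer face, 165 mm from the hinge axis. Below it a steel eye plate 5 mm thick, 46 wide, level with the lid's underside, reaches 41 mm beyond the edge and drops over the stud when the lid shuts; the clip in the stud blocks it.
- clip: Looped spring clip of 6 mm steel wire, rigid, 98 mm long, 50 g, lying flat on the batten. Origin: centre of the loop at mid-thickness, 3 mm above what it lies on; z normal to its plane, y from the loop to the leg tips. Loop 40 mm across, 28 inside. Straight leg at x 7 mm passes the stud's hole; shorter outer leg at x -7 mm passes the stud's front. Drawn 60 mm along its -y it is free.
- clip_tip (a point): Tip of the clip's straight leg, on the wire's middle line: clip x 7, y 78 mm, at first 34 mm beyond the stud's middle.
- rasp: Wood rasp 220 mm long, 220 g: steel blade 125 x 24 x 6 mm, wooden handle 95 x 30 x 22. Origin: middle of its length; y from blade tip to handle butt, x across its width. The tip stands on the case floor, the handle leans on the left end wall at 0.44 rad, its butt about 40 mm beyond the wall's inner face. Pushed at the butt along the case's -y it slides over the wall and drops into the bay.
- rasp_butt (a point): Middle of the end face of the rasp's handle.
- tray: Loose open steel tray 170 mm (its x) x 130 mm (its y), 28 high, walls and floor 3 mm, 0.4 kg, to the left or the right of the case. Origin: centre of its underside.
- corner: Bystander: corner sample of a gilt frame moulding, two arms about 140 mm long, 27 mm high, to the other side of the case. Origin: underside near its middle.
- glue: Bystander: glue bottle, 62 mm across, 165 mm high, behind the left end of the case. Origin: centre of its underside.
- pot: Bystander: terracotta pot 76 mm across, 85 mm high, with brush handles up to 155 mm, behind the right end of the case. Origin: centre of its underside.
- mallet: Bystander: wooden mallet lying in front of the case on the left, head 65 x 100 x 60 mm, handle 170 mm. Origin: on the bench, between head and handle end; x runs from the handle to the head, whose centre is at x 90 mm.
- tape: Bystander: roll of tape lying flat, 110 mm across, 36 mm high, in front of the case on the right. Origin: centre of its underside.
- offcut: Bystander: moulding offcut 100 x 22 x 26 mm lying close beside the right end of the case. Origin: centre of its underside.
- tin: Bystander: small tin 62 x 38 x 25 mm close beside the left end of the case. Origin: centre of its underside.
There are look-alikes about, which are no part of the job. Of the things that look like the rasp, the smaller one is meant.

How it is judged:
At the end, for the whole second after the job is handed in: Lid shut past its catches (below 0.03 rad), the rasp inside the case (below its rim, within the walls); the clip lies flat (0.2 rad) and still in the tray, loop centre and leg tip within its walls, under 20 mm above its underside; bystanders moved 30 mm at most (value of joint lid below 0.03 rad and x of clip in the frame of tray between -0.083 and 0.083 m and y of clip in the frame of tray between -0.063 and 0.063 m and x of clip_tip in the frame of tray between -0.083 and 0.083 m and y of clip_tip in the frame of tray between -0.063 and 0.063 m and z of clip in the frame of tray below 0.02 m and angle between clip's own z axis and vertical below 0.2 rad and linear speed of clip below 0.02 m/s and z of rasp in the frame of case below 0.065 m and z of rasp_butt in the frame of case below 0.072 m and y of rasp_butt in the frame of case below 0.132 m and x of rasp in the frame of case between -0.075 and 0.07 m and y of rasp in the frame of case above -0.13 m); the robot touches nothing.
It fails at once if a bystander is pushed more than 30 mm from its place (distance of any of corner, glue, pot, mallet, tape, offcut, tin from where it was at the start of the episode above 0.03 m).
It fails at once if the glue bottle or the brush pot is tipped over (angle between any of glue, pot's own z axis and vertical above 0.5 rad).
It also fails if it takes over 72 s, if anything falls off the work surface, if the arm or the gripper's body presses on something with over 40 N, if the wrist force passes 120 N, or if a joint passes its speed limit or range.

## Working session

There is one attempt and no reset: what is moved stays moved. The work goes in short steps, Python scripts to look and compute and a tool call to move; the robot and the scene stay as the last step left them, time stands still between calls to the robot, and variables do not carry over. Pictures are saved under pics/ and viewed, at most 10 in all, crops included, and the job is handed in when it is done.

Besides the shell and the picture viewer there is one more tool, called as name(argument=value, ...) on one line, values as JSON. apply_moves: Moves the arm, as the interface text tells. Its arguments: {"type":"object","properties":{"series":{"type":"array"},"claw":{"type":"number"},"newtons":{"type":"number"}},"required":["series"]}

```bash
mkdir -p pics; ls; cat > h.py <<'E'
import numpy as np, cv2
from plant import robot
def snap(n,tag):
    im,d=robot.read_camera(n); cv2.imwrite(f'pics/{tag}.png',im); np.save(f'pics/{tag}.npy',d); return im,d
def pts(n,d):
    c=robot.calibration(n); E=np.array(c['extrinsics']); v,u=np.indices(d.shape)
    P=np.stack([(u-c['cx'])/c['fx']*d,(v-c['cy'])/c['fy']*d,d],-1)
    W=(P-E[:3,3])@E[:3,:3]; W[d==0]=np.nan; return W
def ray(n,u,v,z):
    c=robot.calibration(n); E=np.array(c['extrinsics']); R=E[:3,:3]; o=-R.T@E[:3,3]
    r=R.T@np.array([(u-c['cx'])/c['fx'],(v-c['cy'])/c['fy'],1]); return o+r*(z-o[2])/r[2]
def proj(n,p):
    c=robot.calibration(n); E=np.array(c['extrinsics']); q=E[:3,:3]@np.array(p)+E[:3,3]
    return c['fx']*q[0]/q[2]+c['cx'],c['fy']*q[1]/q[2]+c['cy']
E
python3 - <<'E'
from h import *
print(robot.read_state())
for n in('side','top'):
    im,d=snap(n,n+'0'); c=robot.calibration(n); E=np.array(c['extrinsics']); print(n,c['fx'],-E[:3,:3].T@E[:3,3],E[:3,:3].round(2).tolist())
    cv2.imwrite(f'pics/{n}0b.png',cv2.resize(im,(800,600),interpolation=cv2.INTER_CUBIC))
E
```

```text
pics
{'t': 0.0, 'q': array([ 1.02958264e+00,  1.31162028e-01,  1.48928422e+00,  1.11170560e-05,
        1.52298653e+00, -8.54238383e-02]), 'dq': array([ 2.21686851e-05, -1.49973448e-04,  1.44951698e-03,  8.02831985e-04,
        9.74653803e-04,  1.15322213e-03]), 'joint_torque': array([ 4.77440146e-03, -5.59823227e+01, -4.91779232e+01,  7.75519735e-02,
        3.52216687e-02, -5.76248203e-05]), 'tool_pos': array([0.26397572, 0.5385561 , 0.4036839 ]), 'orientation': array([-7.09641821e-01, -3.05979995e+00,  2.74386140e-03]), 'force': array([-0.21674839,  0.154167  , -0.24621134]), 'wrist_torque': array([ 0.02278858,  0.0286018 , -0.00895587]), 'gripper_force': 0.0, 'opening': 0.09305966522112204}
side 425.5587001937704 [-0.20125812 -0.73207136  0.66355573] [[0.71, -0.7, -0.02], [-0.36, -0.34, -0.87], [0.6, 0.63, -0.49]]
top 372.29847526330025 [0.31308393 0.00126311 1.16495074] [[0.02, -1.0, -0.01], [-0.99, -0.02, -0.17], [0.17, 0.01, -0.99]]
```

View pics/top0b.png

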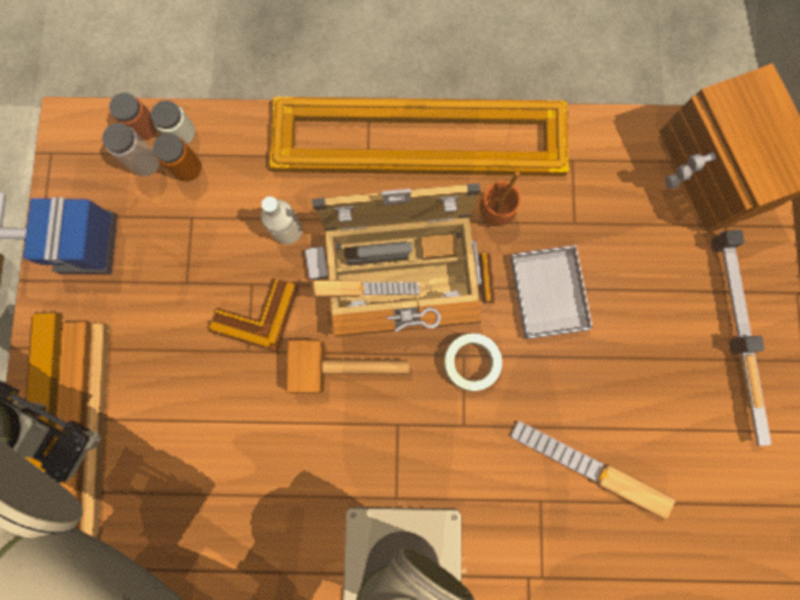

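View pics/side0b.png

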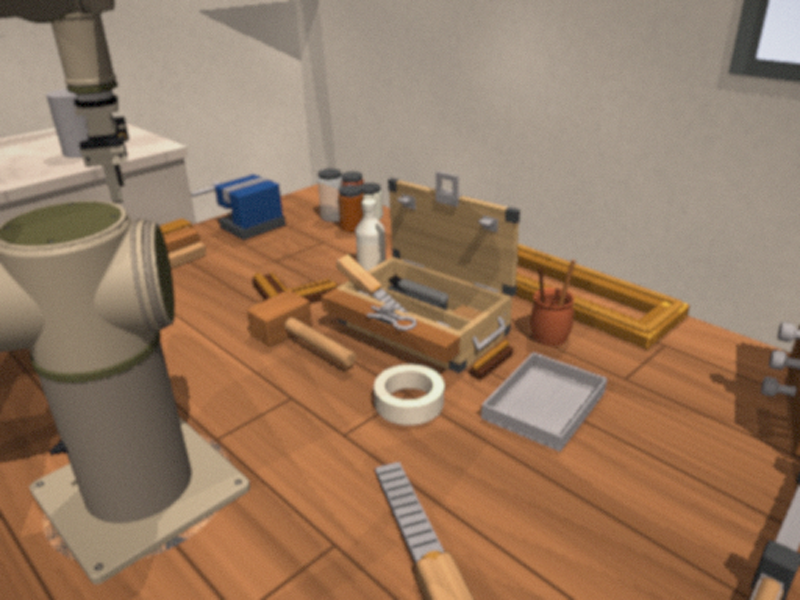

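Top view (800 px scale): case at about (405,275), rasp with butt at (316,288), clip loop at (430,318) with its legs to the left, tray at (552,292). There are two rasps: the small one in the case at (365,288), and a larger one on the bench at (595,470). The one in the case is meant, because it's smaller and leans on the left end wall. I'll confirm that in an enlarged crop.

```bash
python3 - <<'E'
from h import *
a=cv2.imread('pics/top0.png')[115:225,190:390]; cv2.imwrite('pics/c1.png',cv2.resize(a,(800,440),interpolation=cv2.INTER_CUBIC))
b=cv2.imread('pics/side0.png')[110:250,200:350]; cv2.imwrite('pics/c2.png',cv2.resize(b,(600,560),interpolation=cv2.INTER_CUBIC))
d=np.load('pics/top0.npy'); W=pts('top',d)
print('noise bench',np.nanstd(W[290:300,270:290,2]),np.nanmean(W[290:300,270:290,2]))
# rim mask
reg=np.zeros(d.shape,bool); reg[125:220,190:320]=1
m=reg&(abs(W[...,2]-.075)<.006)
P=W[m]; print(len(P)); print(cv2.minAreaRect((P[:,:2]*1000).astype(np.float32)))
Hh=(np.clip(W[115:225,190:390,2],0,.25)/.25*255); Hh=np.nan_to_num(Hh).astype(np.uint8)
cv2.imwrite('pics/h1.png',cv2.resize(cv2.applyColorMap(Hh,cv2.COLORMAP_JET),(800,440),interpolation=cv2.INTER_NEAREST))
# tray
reg=np.zeros(d.shape,bool); reg[150:220,320:385]=1
m=reg&(W[...,2]>.018)&(W[...,2]<.04); r=cv2.minAreaRect((W[m][:,:2]*1000).astype(np.float32)); print('tray',r)
E
```

```text
noise bench 0.002190076759490482 -0.00038459939890375693
2342
((567.1902465820312, -17.466415405273438), (242.1671142578125, 345.0215759277344), 8.447964668273926)
tray ((531.5969848632812, -287.4640197753906), (170.7194061279297, 131.10263061523438), 9.502785682678223)
```

View pics/c1.png

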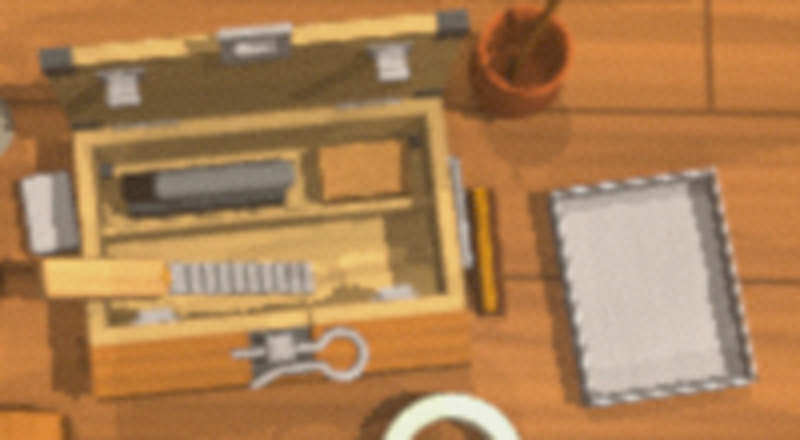

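View pics/c2.png

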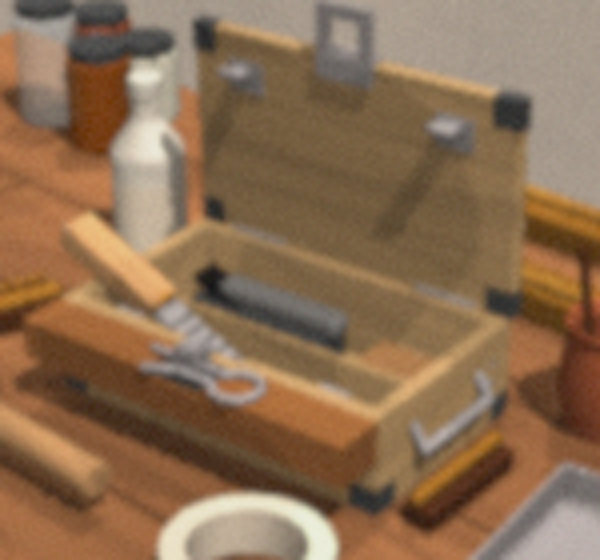

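The crops confirm the small rasp: butt at about (44,275) in the top crop, leaning over the left wall. The stud is at (280,347), the clip loop at (343,354), and the straight leg's tip at (232,354).

```bash
python3 - <<'E'
from h import *
np.set_printoptions(precision=4,suppress=True)
t=lambda u,v,z:ray('top',190+u/4-.4,115+v/4-.4,z)
for k,(u,v,z) in dict(BL=(75,130,.075),BR=(440,98,.075),FL=(90,340,.075),FR=(466,304,.075),batFR=(468,360,.075),loop=(343,354,.073),tip=(232,354,.078),studtop=(280,342,.093),butt=(44,277,.12),trayTR=(715,172,.028),trayTL=(555,192,.028),trayBL=(590,403,.028),trayBR=(755,378,.028)).items(): print(k,t(u,v,z))
s=lambda u,v,z:ray('side',200+u/4-.4,110+v/4-.4,z)
for k,(u,v,z) in dict(BL=(205,222,.075),BR=(505,322,.075),FR=(380,410,.075),batFR=(340,440,.075),FL=(70,295,.075),loop=(237,385,.073),tip=(147,345,.078)).items(): print('s',k,s(u,v,z))
d=np.load('pics/top0.npy'); W=pts('top',d)
# rasp handle: colour/height profile over the left wall
sub=W[178:192,198:235]; print('rasp rows z'); 
print((sub[4:10:2,::3]*1000).round(0).tolist())
# side camera depth: clip/stud, lid angle
d2=np.load('pics/side0.npy'); W2=pts('side',d2)
# lid inner plane fit
x0,x1,y0,y1=255,322,125,160
Q=W2[y0:y1,x0:x1].reshape(-1,3);Q=Q[np.isfinite(Q[:,0])&(Q[:,2]>.09)]
c=np.median(Q,0)
for _ in range(5):
    U=np.linalg.svd(Q-Q.mean(0))[2][2]; r=(Q-Q.mean(0))@U; Q=Q[abs(r)<max(.004,2*r.std())]
print('lid n',U,Q.mean(0),len(Q),'yaw',np.arctan2(U[1],U[0]))
E
```

```text
BL [0.6356 0.1594 0.075 ]
BR [ 0.6649 -0.1173  0.075 ]
FL [0.4748 0.1422 0.075 ]
FR [ 0.5062 -0.1362  0.075 ]
batFR [ 0.4643 -0.1374  0.075 ]
loop [ 0.4676 -0.0453  0.073 ]
tip [0.4656 0.0367 0.078 ]
studtop [0.4728 0.0014 0.093 ]
butt [0.5131 0.1709 0.12  ]
trayTR [ 0.6229 -0.338   0.028 ]
trayTL [ 0.6048 -0.2123  0.028 ]
trayBL [ 0.4391 -0.2365  0.028 ]
trayBR [ 0.4604 -0.3633  0.028 ]
s BL [0.631  0.1578 0.075 ]
s BR [ 0.6627 -0.1139  0.075 ]
s FR [ 0.5146 -0.1265  0.075 ]
s batFR [ 0.4706 -0.1315  0.075 ]
s FL [0.4785 0.1422 0.075 ]
s loop [ 0.4753 -0.0347  0.073 ]
s tip [0.4644 0.0424 0.078 ]
rasp rows z
[[[542.0, 199.0, -2.0], [520.0, 171.0, 115.0], [520.0, 163.0, 112.0], [522.0, 155.0, 103.0], [522.0, 146.0, 106.0], [524.0, 139.0, 96.0], [525.0, 130.0, 91.0], [526.0, 122.0, 87.0], [526.0, 113.0, 86.0], [527.0, 105.0, 84.0], [528.0, 97.0, 76.0], [529.0, 88.0, 75.0], [531.0, 80.0, 62.0]], [[535.0, 198.0, 5.0], [514.0, 171.0, 113.0], [514.0, 162.0, 112.0], [515.0, 154.0, 110.0], [516.0, 146.0, 102.0], [517.0, 138.0, 102.0], [517.0, 129.0, 99.0], [519.0, 121.0, 94.0], [520.0, 113.0, 88.0], [521.0, 105.0, 83.0], [522.0, 96.0, 79.0], [523.0, 87.0, 75.0], [525.0, 79.0, 66.0]], [[529.0, 198.0, -0.0], [508.0, 171.0, 112.0], [508.0, 162.0, 114.0], [510.0, 154.0, 107.0], [510.0, 146.0, 103.0], [511.0, 138.0, 101.0], [512.0, 130.0, 95.0], [512.0, 121.0, 94.0], [514.0, 113.0, 89.0], [515.0, 105.0, 82.0], [516.0, 96.0, 80.0], [517.0, 87.0, 74.0], [519.0, 79.0, 64.0]]]
lid n [0.9925 0.1152 0.0403] [0.6452 0.0225 0.1826] 2028 yaw 0.11556040128141477
```

```bash
cat >> h.py <<'E'
from scipy.spatial.transform import Rotation as Ro
C=np.array([.571,.0135,0]); YAW=.11
Rc=Ro.from_euler('z',YAW).as_matrix()
def cw(p): return Rc@np.array(p)+C
def wc(p): return (np.array(p)-C)@Rc
def go(p,world=False,L=.186):
    "shift in tool mm (current axes) to take fingertips to case point p; tool assumed down"
    s=robot.read_state(); R=Ro.from_rotvec(s['orientation']).as_matrix(); tip=s['tool_pos']+R@[0,0,L]
    t=np.array(p) if world else cw(p)
    # turn about tool z to bring tool y onto +-case x
    ty=R[:,1]; a=np.arctan2(ty[1],ty[0])
    dy=[(YAW+k-a+np.pi)%(2*np.pi)-np.pi for k in (0,np.pi)]
    print('tip case',(wc(tip)*1000).round(1),'world',tip.round(4),'shift',((R.T@(t-tip))*1000).round(1),'turn(tool z)',(-np.array(dy)).round(3),'t',round(s['t'],2),'F',s['force'].round(1),'open',round(s['opening'],4),'q6',s['q'][5].round(2),'tilt',np.arccos(-R[2,2]).round(4))
E
python3 - <<'E'
from h import *
go([-.05,.22,.16])
d2=np.load('pics/side0.npy'); W=wc(pts('side',d2)); 
m=(W[...,2]>.1)&(W[...,2]<.30)&(abs(W[...,1])<.15)&(W[...,0]>0)&(W[...,0]<.12)
for z in np.arange(.1,.29,.02):
    k=m&(abs(W[...,2]-z)<.01)
    for y in(-.09,0,.09):
        q=W[k&(abs(W[...,1]-y)<.025)][:,0]
        if len(q): print(z.round(2),y,np.percentile(q,[2,50,98]).round(3),len(q))
d=np.load('pics/top0.npy'); T=wc(pts('top',d)); 
for n,p in dict(stud=(190+280/4,115+345/4),loop_r=(190+363/4,115+354/4)).items():
    print(n,T[int(p[1])-1:int(p[1])+2,int(p[0])-1:int(p[0])+2].reshape(-1,3).round(3).tolist())
E
```

```text
tip case [-247.7  555.4  217.8] world [0.2638 0.5383 0.2178] shift [-346.7 -177.    58. ] turn(tool z) [ 1.005 -2.137] t 0.1 F [-0.3  0.   0.2] open 0.093 q6 -0.09 tilt 0.0016
0.1 -0.09 [0.074 0.078 0.082] 44
0.1 0 [0.073 0.078 0.082] 40
0.1 0.09 [0.074 0.078 0.08 ] 36
0.12 -0.09 [0.073 0.078 0.081] 99
0.12 0 [0.073 0.077 0.082] 90
0.12 0.09 [0.073 0.077 0.08 ] 75
0.14 -0.09 [0.074 0.077 0.08 ] 96
0.14 0 [0.073 0.076 0.079] 82
0.14 0.09 [0.073 0.076 0.08 ] 79
0.16 -0.09 [0.072 0.076 0.08 ] 99
0.16 0 [0.072 0.076 0.08 ] 90
0.16 0.09 [0.072 0.075 0.079] 80
0.18 -0.09 [0.072 0.075 0.079] 102
0.18 0 [0.071 0.075 0.079] 92
0.18 0.09 [0.072 0.074 0.078] 81
0.2 -0.09 [0.071 0.074 0.078] 88
0.2 0 [0.071 0.074 0.077] 92
0.2 0.09 [0.069 0.073 0.077] 69
0.22 -0.09 [0.049 0.073 0.077] 130
0.22 0 [0.067 0.073 0.077] 83
0.22 0.09 [0.047 0.072 0.076] 98
0.24 -0.09 [0.071 0.074 0.083] 93
0.24 0 [0.065 0.068 0.083] 113
0.24 0.09 [0.069 0.074 0.083] 77
0.26 0 [0.064 0.068 0.071] 55
0.28 0 [0.062 0.067 0.071] 67
stud [[-0.098, 0.0, 0.09], [-0.098, -0.002, 0.09], [-0.099, -0.005, 0.092], [-0.101, 0.001, 0.093], [-0.102, -0.002, 0.093], [-0.102, -0.005, 0.091], [-0.104, 0.001, 0.092], [-0.105, -0.002, 0.094], [-0.105, -0.005, 0.093]]
loop_r [[-0.107, -0.058, 0.074], [-0.108, -0.061, 0.078], [-0.109, -0.063, 0.082], [-0.11, -0.058, 0.073], [-0.111, -0.06, 0.078], [-0.112, -0.063, 0.084], [-0.113, -0.058, 0.074], [-0.114, -0.06, 0.08], [-0.115, -0.063, 0.082]]
```

apply_moves(series=[[[0, 0, 0], [0, 0, -0.1132]], [[0, 0, 0], [0, 0, -0.1132]], [[0, 0, 0], [0, 0, -0.1132]], [[0, 0, 0], [0, 0, -0.1132]], [[0, 0, 0], [0, 0, -0.1132]]], claw=0, newtons=20)

```text
t: 0.52
tool_pos: [0.264, 0.5386, 0.4041]
orientation: [0.182, -3.136, 0.002]
force: [-0.1, -0.5, 0.1]
opening: 0.0644
gripper_force: 0.0
```

```bash
python3 - <<'E'
from h import *
go([-.04,.225,.14])
T=pts('top',np.load('pics/top0.npy')); T=wc(T)
m=(T[...,2]>.1)&(T[...,2]<.2)&(T[...,1]>.13)&(T[...,1]<.3)&(T[...,0]>0)
print('glue',np.nanpercentile(T[m],[2,98],axis=0).round(3).tolist())
E
```

```text
tip case [-247.6  555.5  218.1] world [0.2639 0.5384 0.2181] shift [-205.7 -331.6   78.2] turn(tool z) [ 1.577 -1.565] t 0.52 F [-0.1 -0.5  0.1] open 0.0644 q6 -0.66 tilt 0.0012
glue [[0.076, 0.133, 0.101], [0.131, 0.251, 0.176]]
```

apply_moves(series=[[[-20.6, -33.2, 3], [0, 0, 0]], [[-20.6, -33.2, 3], [0, 0, 0]], [[-20.6, -33.2, 3], [0, 0, 0]], [[-20.6, -33.2, 3], [0, 0, 0]], [[-20.6, -33.2, 3], [0, 0, 0]], [[-20.6, -33.2, 3], [0, 0, 0]], [[-20.6, -33.2, 3], [0, 0, 0]], [[-20.6, -33.2, 3], [0, 0, 0]], [[-20.6, -33.2, 3], [0, 0, 0]], [[-20.6, -33.2, 3], [0, 0, 0]], [[0, 0, 20], [0, 0, 0]], [[0, 0, 0], [0, 0, 0]]])

```text
t: 1.52
tool_pos: [0.5055, 0.2291, 0.3509]
orientation: [0.167, -3.132, 0.002]
force: [-0.4, -0.2, -1.6]
opening: 0.0004
gripper_force: 0.0
```

```bash
python3 - <<'E'
from h import *
go([-.04,.21,.084])
E
```

```text
tip case [-42.4 221.2 164.9] world [0.5046 0.2287 0.1649] shift [ -2.9 -11.1  80.9] turn(tool z) [ 1.567 -1.575] t 1.52 F [-0.4 -0.2 -1.6] open 0.0004 q6 -1.34 tilt 0.0054
```

apply_moves(series=[[[-2.5, -5, 30], [0, 0, 0]], [[0, 0, 30], [0, 0, 0]], [[0, 0, 21], [0, 0, 0]], [[0, -8, 0], [0, 0, 0]], [[0, -8, 0], [0, 0, 0]], [[0, -8, 0], [0, 0, 0]], [[0, -8, 0], [0, 0, 0]], [[0, -8, 0], [0, 0, 0]], [[0, -8, 0], [0, 0, 0]], [[0, -8, 0], [0, 0, 0]], [[0, -8, 0], [0, 0, 0]], [[0, 0, 0], [0, 0, 0]]])

```text
t: 2.52
tool_pos: [0.5157, 0.1615, 0.274]
orientation: [-0.171, 3.137, -0.001]
force: [-0.9, 0.0, -0.7]
opening: 0.0004
gripper_force: 0.0
```

```bash
python3 - <<'E'
from h import *
go([-.04,.125,.084])
a,_=snap('side','s1'); b,_=snap('top','t1')
v=np.hstack([cv2.resize(a[110:250,200:350],(400,373),interpolation=cv2.INTER_CUBIC),cv2.resize(b[115:225,190:310],(400,373),interpolation=cv2.INTER_CUBIC)]); cv2.imwrite('pics/v1.png',v)
E
```

```text
tip case [-38.7 153.1  88. ] world [0.5158 0.1614 0.088 ] shift [  1.3 -28.1   4. ] turn(tool z) [ 1.57  -1.572] t 2.52 F [-0.9  0.  -0.7] open 0.0004 q6 -1.47 tilt 0.0007
```

View pics/v1.png

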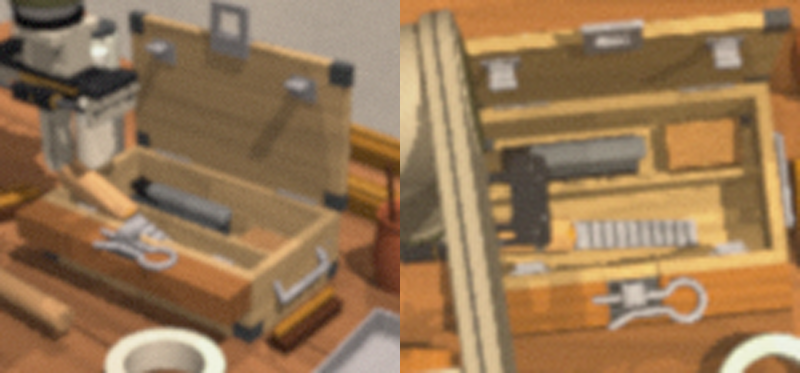

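The rasp (handle at (95,190), blade at (635,233)) has slid inwards and the fingers are behind its butt, so I keep pushing.

apply_moves(series=[[[0, -5, 2], [0, 0, 0]], [[0, -6, 0], [0, 0, 0]], [[0, -6, 0], [0, 0, 0]], [[0, -6, 0], [0, 0, 0]], [[0, -6, 0], [0, 0, 0]], [[0, 0, 0], [0, 0, 0]], [[0, 0, 0], [0, 0, 0]]])

```text
t: 3.2
tool_pos: [0.5187, 0.1338, 0.2718]
orientation: [-0.172, 3.137, -0.0]
force: [0.2, 0.1, 0.7]
opening: 0.0006
gripper_force: 0.0
```

```bash
python3 - <<'E'
from h import *
go([-.04,.11,.084])
_,d=snap('side','s2'); W=wc(pts('side',d)); im=cv2.imread('pics/s2.png')
m=(W[...,0]>-.058)&(W[...,0]<-.025)&(W[...,1]>-.12)&(W[...,1]<.2)&(W[...,2]>.02)
for y in np.arange(-.1,.2,.015):
    k=m&(abs(W[...,1]-y)<.0075)
    if k.sum(): print(y.round(3),np.percentile(W[k],[10,50,90],axis=0)[:,2].round(3),np.median(W[k],0).round(3),im[k].mean(0).round())
E
```

```text
tip case [-38.8 125.3  85.8] world [0.5187 0.1338 0.0858] shift [  1.2 -15.3   1.8] turn(tool z) [ 1.57  -1.572] t 3.2 F [0.2 0.1 0.7] open 0.0006 q6 -1.52 tilt 0.0001
0.035 [0.178 0.2   0.215] [-0.042  0.037  0.2  ] [ 83.  93. 100.]
0.05 [0.214 0.216 0.489] [-0.047  0.054  0.216] [50. 60. 63.]
0.065 [0.424 0.469 0.509] [-0.042  0.06   0.469] [62. 82. 89.]
0.08 [0.222 0.319 0.397] [-0.042  0.085  0.319] [ 93. 110. 122.]
0.095 [0.191 0.297 0.39 ] [-0.05   0.09   0.297] [ 79.  93. 103.]
0.11 [0.102 0.134 0.16 ] [-0.046  0.111  0.134] [ 92. 106. 115.]
0.125 [0.061 0.095 0.15 ] [-0.048  0.127  0.095] [ 78.  98. 115.]
0.14 [0.077 0.121 0.152] [-0.048  0.137  0.121] [ 84. 104. 126.]
0.155 [0.205 0.243 0.346] [-0.057  0.157  0.243] [72. 82. 89.]
0.17 [0.213 0.243 0.42 ] [-0.056  0.171  0.243] [54. 60. 64.]
0.185 [0.207 0.213 0.216] [-0.039  0.19   0.213] [28. 28. 28.]
0.2 [0.214 0.215 0.216] [-0.043  0.196  0.215] [30. 30. 30.]
```

apply_moves(series=[[[0, 0, -40], [0, 0, 0]], [[0, 0, -40], [0, 0, 0]], [[17.5, -36, -4], [0, 0, 0.12]], [[0, 0, 0], [0, 0, 0.12]], [[0, 0, 0], [0, 0, 0.12]], [[0, 0, 0], [0, 0, 0.12]], [[0, 0, 0], [0, 0, 0.12]], [[0, 0, 0], [0, 0, 0.12]], [[0, 0, 0], [0, 0, 0.12]], [[0, 0, 0], [0, 0, 0.12]], [[0, 0, 0], [0, 0, 0.12]], [[0, 0, 0], [0, 0, 0.12]]], claw=0.38)

```text
t: 4.25
tool_pos: [0.5051, 0.0969, 0.3558]
orientation: [1.636, 2.682, 0.0]
force: [0.4, 0.6, -0.4]
opening: 0.0353
gripper_force: 0.0
```

apply_moves(series=[[[0, 0, 0], [0, 0, 0.12]], [[0, 0, 0], [0, 0, 0.12]], [[0, 0, 0], [0, 0, 0.12]], [[0, 0, 0], [0, 0, 0]]])

```text
t: 4.58
tool_pos: [0.5052, 0.0968, 0.3558]
orientation: [2.09, 2.346, 0.0]
force: [0.2, 0.6, 0.3]
opening: 0.0353
gripper_force: 0.0
```

```bash
python3 - <<'E'
from h import *
go([-.109,-.02,.11])
E
```

```text
tip case [-56.3  90.1 169.8] world [0.5052 0.0968 0.1698] shift [-109.8  -53.3   59.8] turn(tool z) [ 0.005 -3.136] t 4.58 F [0.2 0.6 0.3] open 0.0353 q6 -0.03 tilt 0.0001
```

apply_moves(series=[[[-36.6, -17.8, 0], [0, 0, 0.005]], [[-36.6, -17.8, 10], [0, 0, 0]], [[-36.6, -17.8, 20], [0, 0, 0]], [[0, 0, 30], [0, 0, 0]], [[0, 0, 0], [0, 0, 0]]])

```text
t: 5.0
tool_pos: [0.4637, -0.0166, 0.2925]
orientation: [-2.084, -2.343, 0.006]
force: [-0.7, 0.4, -0.2]
opening: 0.035
gripper_force: 0.0
```

```bash
python3 - <<'E'
from h import *
go([-.109,-.02,.0762])
a,_=snap('side','s3'); b,_=snap('top','t3')
v=np.hstack([cv2.resize(a[150:230,205:295],(450,400),interpolation=cv2.INTER_CUBIC),cv2.resize(b[115:225,190:290],(350,385),interpolation=cv2.INTER_CUBIC)[:400] if 0 else cv2.resize(b[115:225,200:310],(350,400),interpolation=cv2.INTER_CUBIC)]); cv2.imwrite('pics/v2.png',v)
E
```

```text
tip case [-111.2  -17.8  106.5] world [ 0.4624 -0.0164  0.1065] shift [-2.2  2.4 30.3] turn(tool z) [ 0.007 -3.135] t 5.0 F [-0.7  0.4 -0.2] open 0.035 q6 -0.26 tilt 0.0072
```

View pics/v2.png

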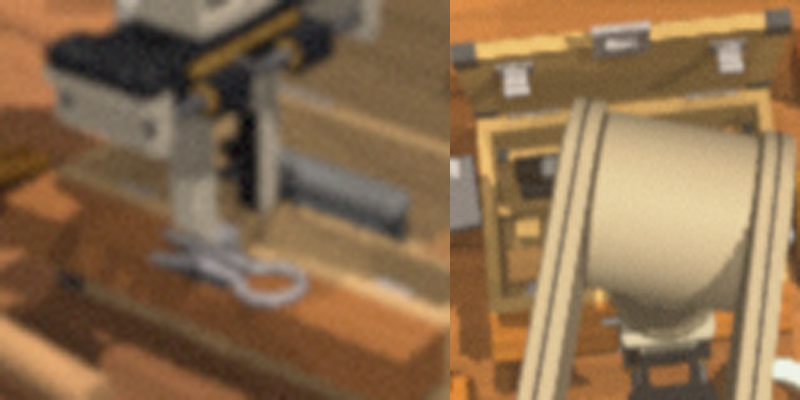

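```bash
python3 - <<'E'
from h import *
print('loop side',wc(ray('side',258.4,206,.078)).round(4),'loop top',wc(ray('top',190+343/4-.4,115+354/4-.4,.078)).round(4))
# loop by grey mask in side & top images
for n,f,(x0,x1,y0,y1) in (('side','side0',(240,272,195,218)),('top','top0',(265,285,195,212))):
    im=cv2.imread(f'pics/{f}.png'); hsv=cv2.cvtColor(im,cv2.COLOR_BGR2HSV)
    m=(hsv[...,1]<70)&(hsv[...,2]>90); s=m[y0:y1,x0:x1]
    v,u=np.nonzero(s); u=u+x0;v=v+y0
    P=np.array([wc(ray(n,a,b,.078))[:2] for a,b in zip(u,v)]); 
    k=P[:,1]<-.03; c,r=cv2.minEnclosingCircle((P[k]*1000).astype(np.float32)); print(n,k.sum(),c,r)
    # stud front/back and straight leg tip
    print('y range',P[:,1].min().round(4))
# finger tips in current state vs view: 
p=wc(pts('side',np.load('pics/s3.npy')))
E
```

```text
loop side [-0.1081 -0.0422  0.078 ] loop top [-0.1099 -0.0468  0.078 ]
side 56 (-109.01431274414062, -40.767757415771484) 22.088603973388672
y range -0.0624
top 53 (-109.5696792602539, -45.695858001708984) 18.90796661376953
y range -0.0637
```

apply_moves(series=[[[-1.2, 2.3, 10], [0, 0, 0]], [[0, 0, 10], [0, 0, 0]], [[0, 0, 9], [0, 0, 0]], [[0, 0, 0], [0, 0, 0]], [[0, 0, 0], [0, 0, 0]]])

```text
t: 5.52
tool_pos: [0.4684, -0.0158, 0.2677]
orientation: [-2.087, -2.347, 0.002]
force: [-0.3, -0.9, -0.3]
opening: 0.0352
gripper_force: 0.0
```

```bash
python3 - <<'E'
from h import *
go([-.109,-.019,.0765])
E
```

```text
tip case [-105.5  -17.8   81.7] world [ 0.4681 -0.0157  0.0817] shift [-1.2 -3.5  5.2] turn(tool z) [ 0.007 -3.134] t 5.52 F [-0.3 -0.9 -0.3] open 0.0352 q6 -0.26 tilt 0.0017
```

apply_moves(series=[[[-1.2, -3.5, 5.2], [0, 0, 0.007]], [[0, 0, 0], [0, 0, 0]], [[0, 0, 0], [0, 0, 0]]])

```text
t: 5.77
tool_pos: [0.4651, -0.0179, 0.2631]
orientation: [-2.097, -2.339, 0.0]
force: [0.0, 0.0, 0.0]
opening: 0.0354
gripper_force: 0.0
```

```bash
python3 - <<'E'
from h import *
go([-.109,-.019,.0765])
E
```

```text
tip case [-108.8  -19.6   77.1] world [ 0.4651 -0.0179  0.0771] shift [ 0.6 -0.2  0.6] turn(tool z) [-1.000e-03  3.141e+00] t 5.77 F [0. 0. 0.] open 0.0354 q6 -0.26 tilt 0.0002
```

Aligned; close on the legs.

apply_moves(series=[[[0, 0, 0], [0, 0, 0]], [[0, 0, 0], [0, 0, 0]], [[0, 0, 0], [0, 0, 0]], [[0, 0, 0], [0, 0, 0]], [[0, 0, 0], [0, 0, 0]]], claw=0, newtons=20)

```text
t: 6.18
tool_pos: [0.4655, -0.0181, 0.2637]
orientation: [2.096, 2.338, 0.0]
force: [0.1, -2.6, 1.7]
opening: 0.0188
gripper_force: 20.3
```

apply_moves(series=[[[-6, 0, 0], [0, 0, 0]], [[-7, 0, 0], [0, 0, 0]], [[-7, 0, 0], [0, 0, 0]], [[-7, 0, 0], [0, 0, 0]], [[-7, 0, 0], [0, 0, 0]], [[-7, 0, 0], [0, 0, 0]], [[-7, 0, 0], [0, 0, 0]], [[-7, 0, 0], [0, 0, 0]], [[-7, 0, 0], [0, 0, 0]], [[-6, 0, 0], [0, 0, 0]], [[0, 0, 0], [0, 0, 0]]])

```text
t: 7.1
tool_pos: [0.473, -0.0869, 0.2637]
orientation: [2.098, 2.337, 0.0]
force: [0.9, -2.1, 3.7]
opening: 0.019
gripper_force: 20.0
```

```bash
python3 - <<'E'
from h import *
go([-.109,-.019,.0765])
a,_=snap('side','s4')
cv2.imwrite('pics/v3.png',cv2.resize(a[130:270,200:380],(720,560),interpolation=cv2.INTER_CUBIC))
E
```

```text
tip case [-108.3  -89.2   77.7] world [ 0.4731 -0.087   0.0777] shift [70.2 -0.8  1.1] turn(tool z) [-2.00e-03  3.14e+00] t 7.1 F [ 0.9 -2.1  3.7] open 0.019 q6 -0.4 tilt 0.001
```

View pics/v3.png

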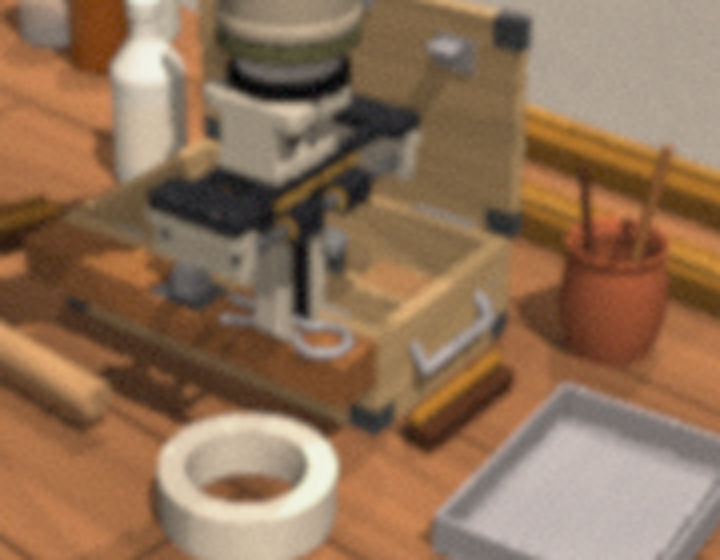

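```bash
python3 - <<'E'
from h import *
T=pts('top',np.load('pics/top0.npy'))
m=(T[...,2]>.06)&(T[...,2]<.17)&(T[...,1]<-.14)&(T[...,1]>-.3)&(T[...,0]>.55)
print('pot',np.nanpercentile(T[m],[1,50,99],axis=0).round(3).tolist())
go([.5316,-.2925,.10],world=True)
E
```

```text
pot [[0.666, -0.214, 0.061], [0.705, -0.184, 0.082], [0.736, -0.147, 0.153]]
tip case [-108.3  -89.1   77.7] world [ 0.4731 -0.087   0.0777] shift [-210.6   36.   -22. ] turn(tool z) [-2.00e-03  3.14e+00] t 7.15 F [ 0.5 -3.3  4.7] open 0.0189 q6 -0.4 tilt 0.0015
```

apply_moves(series=[[[0, 0, -20], [0, 0, 0]], [[0, 0, -30], [0, 0, 0]], [[0, 0, -30], [0, 0, 0]], [[-36, 0, 0], [0, 0, 0]], [[-36, 0, 0], [0, 0, 0]], [[-36, 5, 0], [0, 0, 0]], [[-36, 10, 0], [0, 0, 0]], [[-36, 10, 0], [0, 0, 0]], [[0, 0, 0], [0, 0, 0]], [[0, 0, 0], [0, 0, 0]]])

```text
t: 7.98
tool_pos: [0.5168, -0.2634, 0.3414]
orientation: [-2.098, -2.334, 0.001]
force: [0.3, 1.2, -1.0]
opening: 0.0188
gripper_force: 20.0
```

Pot at x ≥ 0.666, so it's clear. Check the clip in the grip and the remaining shift.

```bash
python3 - <<'E'
from h import *
go([.5316,-.2925,.012],world=True)
a,_=snap('side','s5')
cv2.imwrite('pics/v4.png',cv2.resize(a[130:290,280:400],(480,640),interpolation=cv2.INTER_CUBIC)[:600])
E
```

```text
tip case [ -84.8 -269.   155.4] world [ 0.5163 -0.2632  0.1554] shift [-31.   12.5 143.3] turn(tool z) [-0.004  3.138] t 7.98 F [ 0.3  1.2 -1. ] open 0.0188 q6 -0.67 tilt 0.0031
```

View pics/v4.png

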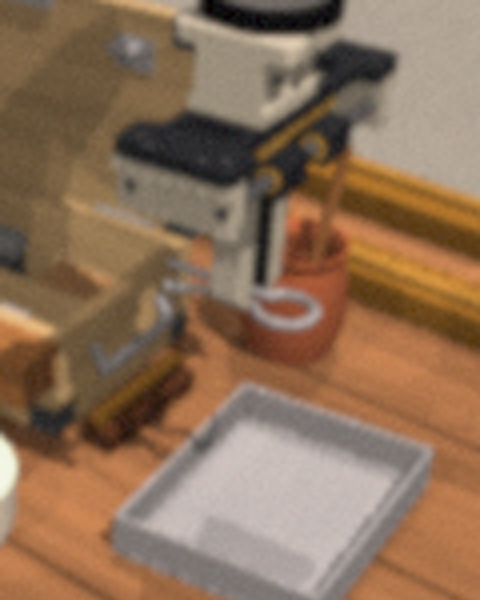

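The clip is held level over the right end of the case (loop at (285,305)), and the tray below is free. Go over it and lower.

apply_moves(series=[[[-31, 12.5, 0], [0, 0, 0]], [[0, 0, 30], [0, 0, 0]], [[0, 0, 35], [0, 0, 0]], [[0, 0, 35], [0, 0, 0]], [[0, 0, 25], [0, 0, 0]], [[0, 0, 10], [0, 0, 0]], [[0, 0, 0], [0, 0, 0]], [[0, 0, 0], [0, 0, 0]]])

```text
t: 8.7
tool_pos: [0.5331, -0.2905, 0.209]
orientation: [-2.096, -2.34, -0.0]
force: [-0.2, -0.1, -0.1]
opening: 0.0189
gripper_force: 20.0
```

```bash
python3 - <<'E'
from h import *
go([.5316,-.2925,.006],world=True)
E
```

```text
tip case [ -71. -298.   23.] world [ 0.5331 -0.2905  0.023 ] shift [-1.9 -1.7 17. ] turn(tool z) [-0.     3.141] t 8.7 F [-0.2 -0.1 -0.1] open 0.0189 q6 -0.69 tilt 0.0001
```

apply_moves(series=[[[-1.9, -1.7, 5], [0, 0, 0]], [[0, 0, 4], [0, 0, 0]], [[0, 0, 4], [0, 0, 0]], [[0, 0, 2], [0, 0, 0]], [[0, 0, 1], [0, 0, 0]], [[0, 0, 0], [0, 0, 0]], [[0, 0, 0], [0, 0, 0]]])

```text
t: 9.28
tool_pos: [0.5315, -0.2933, 0.1923]
orientation: [2.097, 2.339, 0.0]
force: [-0.5, -0.6, -0.8]
opening: 0.0189
gripper_force: 20.0
```

```bash
python3 - <<'E'
from h import *
go([.5316,-.2925,.006],world=True)
E
```

```text
tip case [ -73.  -300.6    6.3] world [ 0.5315 -0.2933  0.0063] shift [0.8 0.2 0.3] turn(tool z) [-1.000e-03  3.141e+00] t 9.28 F [-0.5 -0.6 -0.8] open 0.0189 q6 -0.7 tilt 0.0
```

apply_moves(series=[[[0, 0, 0], [0, 0, 0]], [[0, 0, 0], [0, 0, 0]], [[0, 0, 0], [0, 0, 0]], [[0, 0, 0], [0, 0, 0]], [[0, 0, -20], [0, 0, 0]], [[0, 0, -30], [0, 0, 0]], [[0, 0, -38], [0, 0, 0]], [[0, 0, -38], [0, 0, 0]], [[0, 0, -38], [0, 0, 0]], [[0, 0, -38], [0, 0, 0]], [[0, 0, -38], [0, 0, 0]], [[0, 0, -38], [0, 0, 0]]], claw=0.4)

```text
t: 10.28
tool_pos: [0.5311, -0.293, 0.4724]
orientation: [2.097, 2.339, 0.0]
force: [1.0, -0.9, -0.3]
opening: 0.0372
gripper_force: 0.0
```

```bash
python3 - <<'E'
from h import *
go([.15,-.06,.31])
a,_=snap('side','s6'); b,_=snap('top','t6')
v=np.hstack([cv2.resize(a[190:290,300:400],(400,400),interpolation=cv2.INTER_CUBIC),cv2.resize(b[120:220,200:390],(400,211),interpolation=cv2.INTER_CUBIC) if 0 else cv2.resize(b[120:240,200:320],(400,400),interpolation=cv2.INTER_CUBIC)]); cv2.imwrite('pics/v5.png',v)
E
```

```text
tip case [ -73.3 -300.3  286.4] world [ 0.5311 -0.293   0.2864] shift [240.5 223.  -23.6] turn(tool z) [-1.000e-03  3.141e+00] t 10.28 F [ 1.  -0.9 -0.3] open 0.0372 q6 -0.7 tilt 0.0004
```

View pics/v5.png

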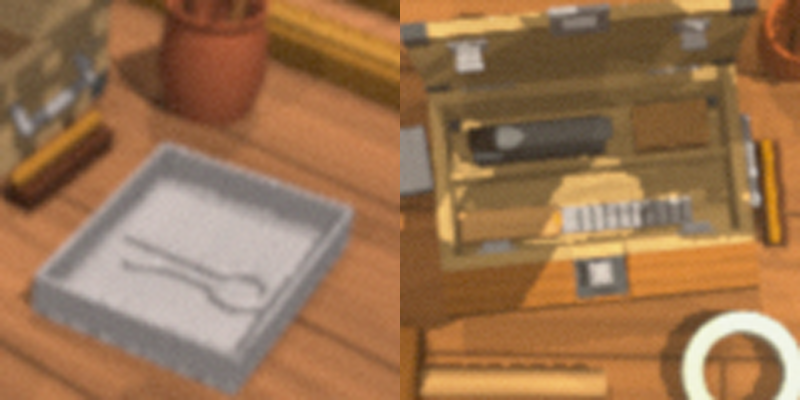

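The clip lies flat in the tray (loop at (235,290), legs at (130,250)), and the rasp lies in the bay. I'll check the heights, then go behind the lid.

```bash
python3 - <<'E'
from h import *
T=wc(pts('top',np.load('pics/t6.npy')))
for y in (.115,.1,.07,.04,0,-.05,-.09):
    k=(abs(T[...,1]-y)<.008)&(T[...,0]>-.058)&(T[...,0]<-.02)&(T[...,2]<.2); print(y,np.median(T[k],0).round(3),k.sum(),T[k][:,2].max().round(3))
E
```

```text
0.115 [-0.044  0.115  0.036] 60 0.042
0.1 [-0.042  0.1    0.035] 54 0.041
0.07 [-0.043  0.07   0.033] 63 0.038
0.04 [-0.043  0.04   0.031] 61 0.036
0 [-0.04  -0.     0.019] 61 0.026
-0.05 [-0.041 -0.05   0.017] 63 0.023
-0.09 [-0.038 -0.09   0.013] 50 0.02
```

apply_moves(series=[[[0, 0, -13], [0, 0, 0]], [[27, 25, 0], [0, 0, 0]], [[27, 25, 0], [0, 0, 0]], [[27, 25, 0], [0, 0, 0]], [[27, 25, 0], [0, 0, 0]], [[27, 25, 0], [0, 0, 0]], [[27, 25, 0], [0, 0, 0]], [[27, 25, 0], [0, 0, 0]], [[27, 25, 0], [0, 0, 0]], [[24, 13, 0], [0, 0, 0]], [[0, 0, 0], [0, 0, 0]], [[0, 0, 0], [0, 0, 0]]], claw=0)

```text
t: 11.38
tool_pos: [0.7174, -0.0297, 0.4812]
orientation: [-2.092, -2.34, 0.003]
force: [-0.4, 0.5, 0.4]
opening: 0.0007
gripper_force: 0.0
```

```bash
python3 - <<'E'
from h import *
go([.135,-.06,.23])
E
```

```text
tip case [140.2 -58.9 295.2] world [ 0.7168 -0.0297  0.2952] shift [-1.1 -5.  65.2] turn(tool z) [ 2.00e-03 -3.14e+00] t 11.38 F [-0.4  0.5  0.4] open 0.0007 q6 -0.22 tilt 0.0033
```

apply_moves(series=[[[-1, -5, 33], [0, 0, 0]], [[0, 0, 32], [0, 0, 0]], [[0, 0, 0], [0, 0, 0]], [[0, -14, 0], [0, 0, 0]], [[0, -15, 0], [0, 0, 0]], [[0, -12, 0], [0, 0, 0]], [[0, -12, 1], [0, 0, 0]], [[0, -12, 1.5], [0, 0, 0]], [[0, -15, 4], [0, 0, 0]], [[0, -15, 5], [0, 0, 0]], [[0, -14, 7], [0, 0, 0]], [[0, -13, 8], [0, 0, 0]]])

```text
t: 12.38
tool_pos: [0.5905, -0.0476, 0.3951]
orientation: [2.096, 2.335, 0.003]
force: [1.0, 0.5, 3.3]
opening: 0.0004
gripper_force: 1.3
```

```bash
python3 - <<'E'
from h import *
go([-.0108,-.06,.184])
E
```

```text
tip case [ 13.5 -63.2 209.1] world [ 0.5913 -0.0478  0.2091] shift [  3.1 -24.4  25. ] turn(tool z) [-2.000e-03  3.139e+00] t 12.38 F [1.  0.5 3.3] open 0.0004 q6 -0.27 tilt 0.0045
```

apply_moves(series=[[[1, -12, 12], [0, 0, 0]], [[1, -12, 13], [0, 0, 0]], [[0, -10, 12], [0, 0, 0]], [[0, -9.4, 12], [0, 0, 0]], [[0, -7.5, 14], [0, 0, 0]], [[0, -7, 13.5], [0, 0, 0]], [[0, -4, 11], [0, 0, 0]], [[0, -3, 11], [0, 0, 0]], [[0, 0, 0], [0, 0, 0]], [[0, 0, 0], [0, 0, 0]]])

```text
t: 13.22
tool_pos: [0.5261, -0.0516, 0.293]
orientation: [-2.097, -2.338, 0.001]
force: [-1.0, -0.4, 0.5]
opening: 0.0006
gripper_force: 0.0
```

```bash
python3 - <<'E'
from h import *
go([-.055,-.06,.087])
E
```

```text
tip case [-52.  -59.7 107. ] world [ 0.5259 -0.0516  0.107 ] shift [-0.3 -3.  20. ] turn(tool z) [-2.00e-03  3.14e+00] t 13.22 F [-1.  -0.4  0.5] open 0.0006 q6 -0.3 tilt 0.0011
```

apply_moves(series=[[[0, -3, 5], [0, 0, 0]], [[0, 0, 4], [0, 0, 0]], [[0, 0, 4], [0, 0, 0]], [[0, 0, 3], [0, 0, 0]], [[0, 0, 3], [0, 0, 0]], [[0, 0, 1], [0, 0, 0]], [[0, 0, 0], [0, 0, 0]], [[0, 0, 0], [0, 0, 0]]])

```text
t: 13.88
tool_pos: [0.5233, -0.0516, 0.2734]
orientation: [2.097, 2.339, 0.0]
force: [-1.9, 0.4, 3.1]
opening: 0.0004
gripper_force: 1.5
```

```bash
python3 - <<'E'
from h import *
go([-.055,-.06,.087])
E
```

```text
tip case [-54.5 -59.5  87.4] world [ 0.5233 -0.0516  0.0874] shift [-0.5 -0.5  0.4] turn(tool z) [-1.000e-03  3.141e+00] t 13.88 F [-1.9  0.4  3.1] open 0.0004 q6 -0.31 tilt 0.0001
```

apply_moves(series=[[[0, 0, 0.8], [0, 0, 0]], [[0, 0, 0.6], [0, 0, 0]], [[0, 0, 0], [0, 0, 0]], [[0, 0, -20], [0, 0, 0]], [[0, 0, -40], [0, 0, 0]], [[0, 0, -40], [0, 0, 0]], [[-30, -20, -20], [0, 0, 0]], [[-30, -20, -20], [0, 0, 0]], [[-30, -20, -20], [0, 0, 0]], [[-30, -20, 0], [0, 0, 0]], [[-30, -20, 0], [0, 0, 0]], [[0, 0, 0], [0, 0, 0]]])

```text
t: 14.88
tool_pos: [0.4379, -0.2161, 0.4322]
orientation: [2.101, 2.333, -0.003]
force: [0.2, -0.4, -0.1]
opening: 0.0005
gripper_force: 0.0
```

```bash
python3 - <<'E'
from h import *
a,d=snap('side','s7'); b,dt=snap('top','t7')
T=wc(pts('top',dt)); S=wc(pts('side',d))
for n,W in(('top',T),('side',S)):
  for x in(-.07,-.04,0,.05,.075):
    for y in (-.1,.1):
      k=(abs(W[...,0]-x)<.006)&(abs(W[...,1]-y)<.02)&(W[...,2]<.12); print(n,x,y,k.sum(),np.median(W[k][:,2]).round(4) if k.any() else None)
cv2.imwrite('pics/v6.png',cv2.resize(a[100:300,150:417],(800,600),interpolation=cv2.INTER_CUBIC))
E
```

```text
top -0.07 -0.1 51 0.0867
top -0.07 0.1 55 0.0864
top -0.04 -0.1 52 0.0866
top -0.04 0.1 53 0.0864
top 0 -0.1 55 0.0857
top 0 0.1 52 0.0871
top 0.05 -0.1 48 0.0875
top 0.05 0.1 51 0.0876
top 0.075 -0.1 48 0.0884
top 0.075 0.1 49 0.0872
side -0.07 -0.1 34 0.0886
side -0.07 0.1 26 0.0893
side -0.04 -0.1 32 0.089
side -0.04 0.1 26 0.089
side 0 -0.1 30 0.0894
side 0 0.1 26 0.0893
side 0.05 -0.1 28 0.0904
side 0.05 0.1 22 0.0902
side 0.075 -0.1 27 0.0903
side 0.075 0.1 17 0.0906
```

View pics/v6.png

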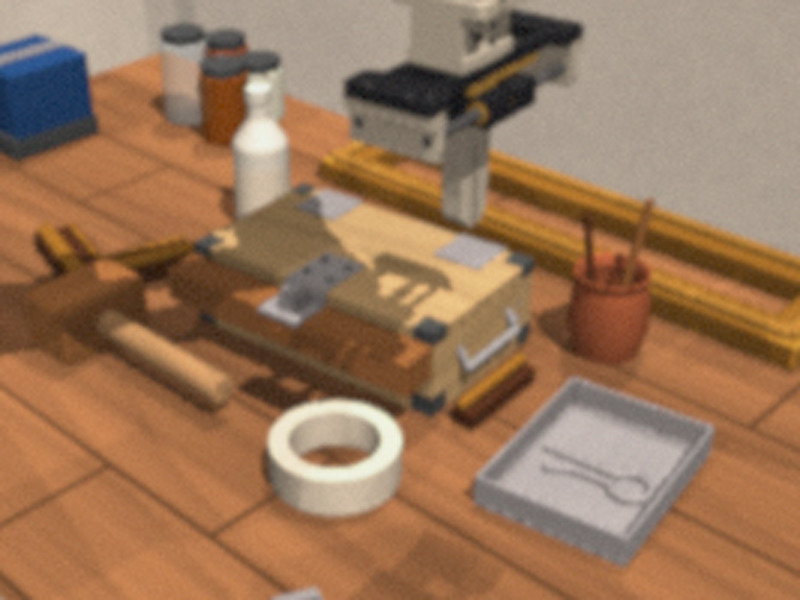

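The lid is flat and home (top at about 87 mm, eye plate over the stud at (290,300)). The clip lies flat in the tray at (600,475), and the bystanders look undisturbed. I'm handing the job in.

```bash
python3 -c "
from plant import robot
print(robot.close_job())"
```

```text
the job is handed in; nothing more can be done
None
```

The job is handed in: the lid is shut with its top at about 87 mm, the rasp lies flat inside the case, the clip lies flat in the tray, and the bystanders looked undisturbed in the last picture; the hand-in call gave no verdict.

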